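# Lock the cap back on the pill crusher

### The job

The pill crusher's cap has been washed and stands loose in the drawer. Hang it by its two lugs in the bayonet slots of the crusher cup, push it gently down against the spring and twist it clockwise (seen from above) until both lugs drop into their locking notches, then let go so that it stays locked by itself. Do not force it at any point, and leave the other things in the drawer where they stand.

Things in the scene. Friction and masses are not known exactly. Their poses are not given: they have to be found in the camera images.
- cap_wing (a point): Centre of the wing bar of the loose steel cap (0.2 to 0.32 kg), 50 mm above the cap's underside. The bar is 44 mm long (x), 12 mm thick (y), 40 mm high (z up), on a ram plug, 51 mm across at its underside widening to 58 mm, whose flat top is 20 mm below this point: grip across y, in the bar's upper half.
- cap_lugs (a point): Middle of the cap's lug line, 36 mm below cap_wing, 14 mm above the cap's underside. Two round lugs, 6 mm in diameter, stick out of the plug along +x and -x, parallel to the bar; their ends are 41 mm from the axis. The cap is the same after half a turn about z.
- foot: The pill crusher's fixed steel foot, 104 x 104 x 6 mm, with a clamp ring holding the upright steel crusher cup. Origin: centre of its underside, on the cup's axis; z up; x points to the split of the clamp ring. Cap and crusher are spoiled by more than 30 N between them. 'Height' in the cup entries is above this origin.
- cup_rim (a point): Centre of the cup's rim, height 62 mm; axes as the foot's. Bore 61 mm, outside 72 mm. Two opposite entry gaps, 9.5 mm wide, open at the rim near the foot's +x and -x. The cup was clamped by hand, turned up to 0.32 rad either way, which is not measured: see it, or feel for it by turning the cap with its lugs resting lightly on the rim until they fall in. Cup and foot do not move.
- cup_track (a point): On the axis at height 41 mm, mid-height of the tracks. From each entry gap a track runs clockwise (seen from above) through the wall below a hook: floor at height 36 mm, hook's underside 46 mm, so the lugs' centreline passes at 39 to 43 mm.
- cup_notch (a point): On the axis at height 47 mm, where the lugs' centreline is when locked. Each locking notch, 10 mm wide, is cut up into the hook to height 50 mm, its middle 36 degrees clockwise of its entry gap's middle; a solid stop is behind it, met by the lug at about 39 degrees. The spring lifts the lugs into it and holds them.
- cup_plate (a point): Centre of the top of the cup's inner spring plate when free, height 42 mm; the cap's underside meets it when its lugs are at height 56 mm. It pushes up with 2 N there and 0.6 N more for each mm down: 11 N with the lugs mid-track, 7.5 N when locked.
- mortar: Bystander: white ceramic mortar, a bowl 84 mm across and 50 mm high; origin at the centre of its underside.
- vial: Bystander: squat amber vial, 38 mm across, 46 mm high; origin at the centre of its underside.
- syringe1: Bystander: green plastic oral syringe lying along its y axis, 120 mm long, 17 mm thick; origin under the middle of its barrel.
- syringe2: Bystander: a second green oral syringe, the same as syringe1, lying along its y axis; origin under the middle of its barrel.
Not all that is in view belongs to the job. What is shaped like the part that bears cap_wing but turquoise or yellow is not meant.

How it is judged:
By the outcome, as a careful person would: the job done as asked, in the order asked, and still so for the second after the job is handed in, with the robot touching nothing.
It also fails if it takes over 72 s, if anything falls off the work surface, if the arm or the gripper's body presses on something with over 40 N, if the wrist force passes 120 N, or if a joint passes its speed limit or range.

### The arm

A 6-joint arm with a two-finger parallel gripper is mounted at the origin on the work surface. World frame = base frame: x ahead of the robot, y to its left, z up, the work surface at z = 0. Lengths are in m, angles in rad, forces in N, time in s.
With the tool pointing down it reaches from about 0.375 to 0.975 m from the base axis. Payload 3.8 kg.
Tool frame: the origin (TCP) lies midway between the tips of the shut fingers; the grasp point (between the pads) lies 19 mm behind it; z points along the fingers, y is the direction in which the jaws open and shut (so a half turn about z gives the same grasp; the last joint's range is limited). The gripper opens to 85 mm and grips with 20 to 120 N. Pads are 22 mm wide; open, the fingers measure 114 mm over their backs; the gripper's body (76 mm by 85 mm) begins 54 mm behind the grasp point. The pads swing forward as they close: fully open they stand 13 mm farther back than shut.
Start: joints at [-1.236, 0.264, 1.604, -0, 1.274, -0.037], TCP at [0.245, -0.629, 0.231] pointing down, gripper open.
Joint ranges: [-2.63, 2.63], [-0.94, 2.18], [0.31, 2.57], [-1.31, 4.45], [0, 2.66], [-2.55, 2.55]. Speed limits (rad/s): [2.57, 2.57, 3.14, 3.14, 3.14, 3.14].

### API

Orientations are given as a rotation vector (axis times angle).
In Python, from workcell import bot gives the robot as it stands.
- The arm moves only by the tool drive_tool, never from a script. Its argument "steps" is a list of rows, each a list of 2 entries, a list of its own where there are three numbers: the shift along the tool's x, y, z in mm, then the turn about the tool's z in degrees. In form: [[[dx, dy, dz], twist], ...]. A call has 1 to 8 rows; each row shifts and turns the commanded pose from where the row before left it, along the tool's axes as they then stand; what a row does not reach is not made up. A row lasts 1/12 s, in which the tool goes at most 41.7 mm and 7.16 degrees, less where a joint would pass 70% of its speed; a pose out of reach is approached as far as the arm can. A call is refused whole if a number of a shift passes 41.7 or a number of a turn 7.16, either way. A call with a gripper value outside its range is refused whole. "jaw" is the opening, from 0 (shut) to 1 (fully open), set as the call begins (left out, the last holds). The fingers move at their own pace and stop on an object; "force" is the grip in N (left out, the last holds). Time passes only in rows, so rows that do not move let the fingers close. It gives the time, the measured TCP pose, the force and the opening at its end, in the units of the state.
- bot.read_state(): the state, without advancing time (a new reading comes with each control period).
- bot.read_camera(name): name is "scene" or "side" or "wrist"; returns the picture (420x560x3 uint8, red, green, blue); there is no depth.
- bot.camera_info(name): a dict with "fx", "fy", "cx", "cy" (pixels), "position" and "attitude" of the camera in the world. Camera axes: x right, y down, z forward; pixel columns grow to the right and rows downward; lengths in m; the calibration is good to about 2 mm. The wrist camera is an equidistant fisheye: a pixel r from the principal point sees the ray r / f radians off the axis. A picture is of the moment at which its call begins: read the wrist's pose just before it. camera_info takes no time and is no camera call; for the wrist camera it gives the pose at the moment of the call.
- bot.finish_job(): hands the job in, once; it reports no verdict.
The state is a dict: "time": time; "q": joint angles; "joint_vel": joint speeds; "joint_torque": joint torques, N m; "tool_pos": TCP position; "tcp_rot": TCP orientation; "wrist_force": force on the tool from outside, world axes, zero at the start; "torque": the same for the moment, N m; "width": opening from 0.0 (shut) to 1.0 (fully open).
Only numpy, scipy, OpenCV 4.12 (cv2) and the standard library are available. Lean on these libraries where they do the work, as an engineer would, in place of code of your own. Each camera call takes 0.05 s, during which the arm holds its last target.

## Working session

There is one attempt and no reset: what is moved stays moved. The work goes in short steps, Python scripts to look and compute and a tool call to move; the robot and the scene stay as the last step left them, time stands still between calls to the robot, and variables do not carry over. Pictures are saved under pics/ and viewed, and the job is handed in when it is done.

Besides the shell and the picture viewer there is one more tool, called after "Request:" as name(argument=value, ...), one argument or row to a line, values as JSON. drive_tool: Moves the arm, as the interface text tells. Its arguments: {"type":"object","properties":{"steps":{"type":"array","items":{"type":"array"}},"jaw":{"type":"number"},"force":{"type":"number"}},"required":["steps"]}

```bash
mkdir -p pics; ls; python3 - <<'E'
from workcell import bot
import cv2
for n in ["scene","side","wrist"]:
    i=bot.camera_info(n); print(n,i)
    p=bot.read_camera(n); cv2.imwrite(f"pics/{n}0.png",p[:,:,::-1])
print(bot.read_state())
E
```

```text
pics
scene {'fx': 491.39566141107474, 'fy': 491.39566141107474, 'cx': 282.56260726060214, 'cy': 215.6378853618471, 'position': array([ 1.29540638, -0.06161264,  0.91583828]), 'attitude': array([-1.97166825, -1.53173712,  0.60535003])}
side {'fx': 488.8034876150952, 'fy': 488.8034876150952, 'cx': 286.0113384458158, 'cy': 215.3880205985791, 'position': array([0.50660522, 1.25585973, 1.09659406]), 'attitude': array([-0.06070188,  2.85934839, -1.23762833])}
wrist {'fx': 325.19226210127806, 'fy': 325.19226210127806, 'cx': 282.54873215557865, 'cy': 205.4900429749545, 'position': array([ 0.31659624, -0.60036243,  0.3724083 ]), 'attitude': array([ 2.37741435, -1.62483924, -0.25407043])}
{'time': 0.15, 'q': array([-1.23590691e+00,  2.64621420e-01,  1.60505850e+00,  2.37147876e-05,
        1.27370419e+00, -3.68762969e-02]), 'joint_vel': array([-8.47494671e-05, -2.42879118e-03, -4.52032719e-03,  6.21792455e-04,
        1.12941451e-03,  1.85597290e-03]), 'joint_torque': array([-1.43997249e-04, -5.15905166e+01, -3.67959559e+01, -3.56839251e-06,
        7.99604488e-03,  2.12998856e-05]), 'tool_pos': array([ 0.24503543, -0.62834552,  0.23022116]), 'tcp_rot': array([-3.08573152e+00, -5.80272318e-01,  3.82325186e-04]), 'wrist_force': array([ 0.96275627, -0.0247732 ,  0.88170961]), 'torque': array([ 0.03583297,  0.02044046, -0.02870228]), 'width': 0.9988736003865726}
```

View pics/scene0.png

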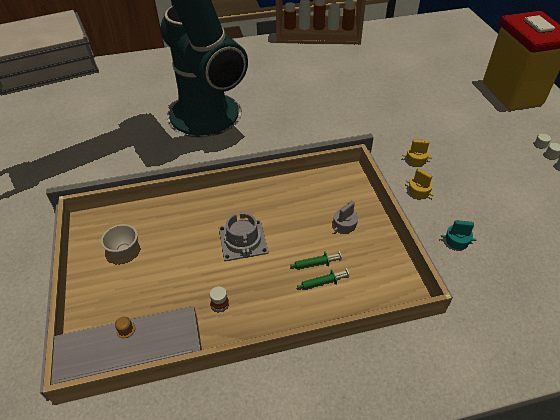

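View pics/side0.png

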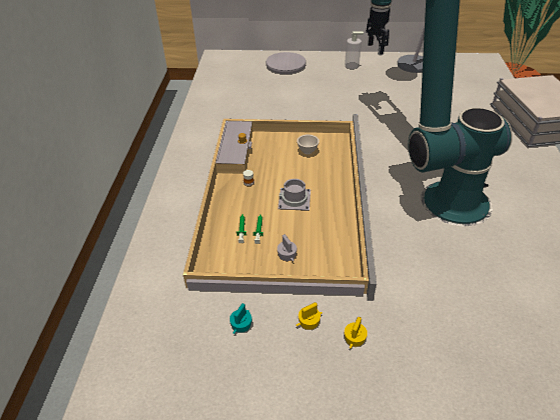

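View pics/wrist0.png

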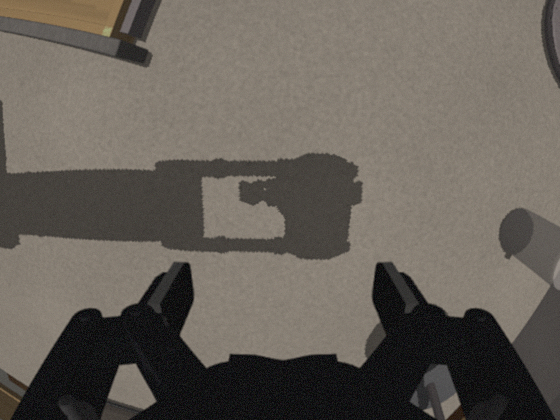

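Candidates for the cap: steel grey in the drawer at scene (345,217) / side (287,247), yellow at scene (418,153) and (420,183), and turquoise at (459,234). Only the grey one is steel and in the drawer. I'll confirm with enlarged crops.

```bash
cat > h.py <<'E'
import numpy as np, cv2
from scipy.spatial.transform import Rotation as R
from workcell import bot
def ray(info,px,fish=False):
    u=(px[0]-info['cx'])/info['fx']; v=(px[1]-info['cy'])/info['fy']
    if fish:
        r=np.hypot(u,v); d=np.array([np.sin(r)*u/max(r,1e-9),np.sin(r)*v/max(r,1e-9),np.cos(r)])
    else: d=np.array([u,v,1.]); d/=np.linalg.norm(d)
    return np.array(info['position']),R.from_rotvec(info['attitude']).as_matrix()@d
def plane(o,d,z): return o+d*(z-o[2])/d[2]
def tri(rs):
    A=np.zeros((3,3));b=np.zeros(3)
    for o,d in rs:
        P=np.eye(3)-np.outer(d,d);A+=P;b+=P@o
    x=np.linalg.solve(A,b)
    return x,[np.linalg.norm((np.eye(3)-np.outer(d,d))@(x-o)) for o,d in rs]
def proj(info,X,fish=False):
    c=R.from_rotvec(info['attitude']).as_matrix().T@(np.asarray(X)-info['position'])
    if fish:
        r=np.arctan2(np.hypot(c[0],c[1]),c[2]);h=np.hypot(c[0],c[1]);return np.array([info['cx']+info['fx']*r*c[0]/h,info['cy']+info['fy']*r*c[1]/h])
    return np.array([info['cx']+info['fx']*c[0]/c[2],info['cy']+info['fy']*c[1]/c[2]])
def crop(src,dst,x,y,w,h,s):
    im=cv2.imread(src)[y:y+h,x:x+w]; cv2.imwrite(dst,cv2.resize(im,None,fx=s,fy=s,interpolation=cv2.INTER_CUBIC))
E
python3 - <<'E'
from h import *
crop("pics/scene0.png","pics/sc1.png",205,190,170,110,4.7)
crop("pics/side0.png","pics/si1.png",225,160,120,110,5)
E
```

```text
(no output)
```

View pics/sc1.png

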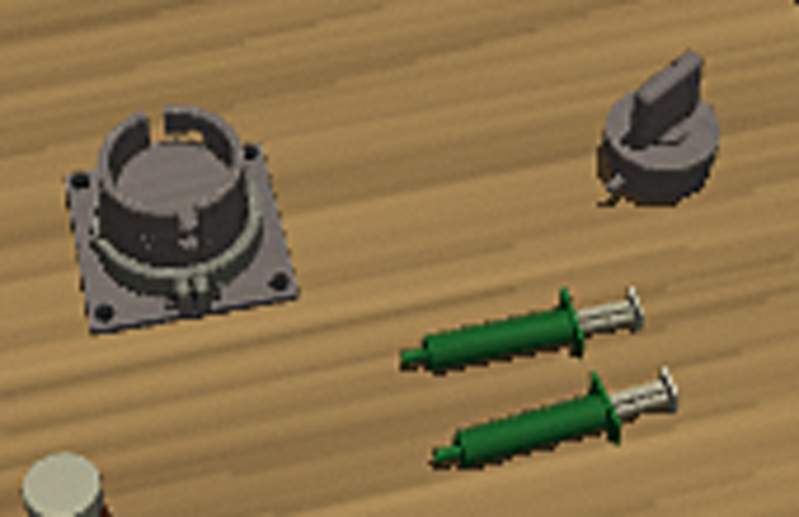

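View pics/si1.png

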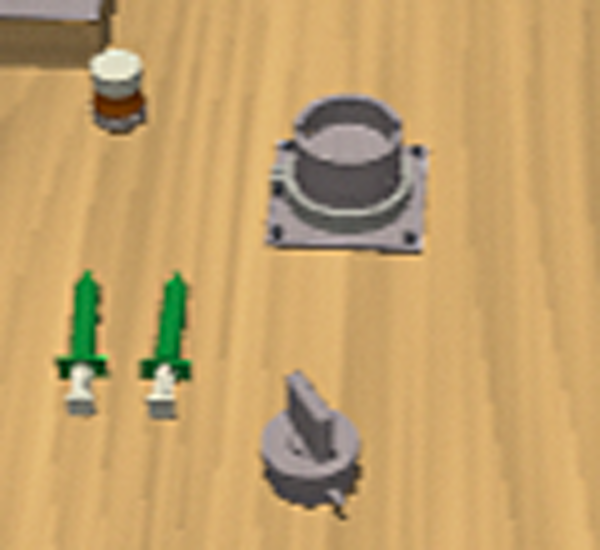

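The crops show the steel cap, with its wing ridge at scene (347,208) and side (288,241), and the cup with its rim at about (242,222) and the gaps at (245,236) and (238,218). I'll triangulate roughly.

```bash
python3 - <<'E'
from h import *
S=bot.camera_info("scene");D=bot.camera_info("side")
sc=lambda x,y:(205+x/4.7-.4,190+y/4.7-.4)
si=lambda x,y:(225+x/5-.4,160+y/5-.4)
for n,a,b in [("wing top",(668,85),(313,402)),("rim",(175,163),(349,137)),("rim px2",(173,165),(349,140))]:
    print(n,tri([ray(S,sc(*a)),ray(D,si(*b))]))
for n,a in [("gapnear",(190,213)),("gapfar",(157,122))]: print(n,plane(*ray(S,sc(*a)),0.075))
W=bot.camera_info("wrist");st=bot.read_state()
T=R.from_rotvec(st['tcp_rot']).as_matrix()
print("cam in tool",T.T@(W['position']-st['tool_pos'])); print(T.T@R.from_rotvec(W['attitude']).as_matrix()); print(T)
E
```

```text
wing top (array([0.55727375, 0.27039847, 0.07129708]), [np.float64(0.0013334424884669637), np.float64(0.0013334424884667276)])
rim (array([0.54340964, 0.02187493, 0.06612067]), [np.float64(0.0002383483881397341), np.float64(0.0002383483881397779)])
rim px2 (array([0.54297421, 0.02119689, 0.06360392]), [np.float64(0.0008812631911690132), np.float64(0.0008812631911689941)])
gapnear [0.58404229 0.02181213 0.075     ]
gapfar [0.52219939 0.01740089 0.075     ]
cam in tool [ 0.07684792 -0.00027681 -0.14233923]
[[-4.57960760e-04 -9.53484073e-01 -3.01443052e-01]
 [ 9.99999615e-01 -2.10926809e-04 -8.52052249e-04]
 [ 7.48835827e-04 -3.01443326e-01  9.53483802e-01]]
[[ 9.31689937e-01  3.63254098e-01 -5.67371404e-04]
 [ 3.63254530e-01 -9.31688391e-01  1.69938498e-03]
 [ 8.86952073e-05 -1.78940012e-03 -9.99998395e-01]]
```

```bash
python3 - <<'E'
from h import *
S=bot.camera_info("scene");D=bot.camera_info("side")
sc=lambda x,y:(205+x/4.7-.4,190+y/4.7-.4)
si=lambda x,y:(225+x/5-.4,160+y/5-.4)
a=plane(*ray(S,sc(640,105)),.071);b=plane(*ray(S,sc(695,58)),.071);print(a,b,np.arctan2(*(b-a)[1::-1]))
a=plane(*ray(D,si(297,378)),.071);b=plane(*ray(D,si(325,425)),.071);print(a,b,np.arctan2(*(b-a)[1::-1]))
a=plane(*ray(S,sc(190,213)),.063);b=plane(*ray(S,sc(157,122)),.063);print(a,b,np.arctan2(*(b-a)[1::-1]))
E
```

```text
[0.56798253 0.25297935 0.071     ] [0.54412908 0.29037178 0.071     ] 2.1386338721942675
[0.56659148 0.24967955 0.071     ] [0.54860811 0.28697492 0.071     ] 2.020092908176361
[0.57389008 0.02300272 0.063     ] [0.51116459 0.01852853 0.063     ] -3.0703835631681904
```

Request:
drive_tool(
  steps=[
    [[40,-4,0],-3.6],
    [[40,-4,0],-3.6],
    [[40,-4,0],-3.6],
    [[40,-4,0],-3.6],
    [[40,-4,0],-3.6],
    [[40,-4,0],-3.6],
    [[40,-4,0],-3.6],
    [[40,-4,0],-3.6],
  ],
  jaw=1,
)

```text
time: 0.82
tool_pos: [0.4916, -0.4244, 0.2308]
tcp_rot: [-2.844, -1.334, 0.0]
wrist_force: [0.5, 0.2, 0.5]
width: 1.0
```

Request:
drive_tool(
  steps=[
    [[40,-4,0],-3.6],
    [[40,-4,0],-3.6],
    [[40,-4,0],-3.6],
    [[40,-4,0],-3.6],
    [[40,-4,0],-3.6],
    [[40,-4,0],-3.6],
    [[40,-4,0],-3.6],
    [[40,-4,0],-3.6],
  ],
)

```text
time: 1.48
tool_pos: [0.6078, -0.128, 0.2309]
tcp_rot: [-2.423, -2.0, 0.0]
wrist_force: [0.3, 0.2, -0.1]
width: 1.005
```

Request:
drive_tool(
  steps=[
    [[40,-4,0],-3.6],
    [[40,-4,0],-3.6],
    [[0,0,0],0],
    [[0,0,0],0],
  ],
)

```text
time: 1.82
tool_pos: [0.6123, -0.0475, 0.2309]
tcp_rot: [-2.291, -2.149, 0.001]
wrist_force: [-0.5, -0.5, 0.0]
width: 1.0
```

```bash
cat > snap.py <<'E'
import sys,json
from h import *
n=sys.argv[1]
st=bot.read_state();W=bot.camera_info("wrist");p=bot.read_camera("wrist")
cv2.imwrite(f"pics/{n}.png",p[:,:,::-1])
json.dump({k:(v.tolist() if hasattr(v,'tolist') else v) for k,v in W.items()},open(f"{n}.json","w"))
print(st['time'],st['tool_pos'],st['tcp_rot'],st['wrist_force'],st['q'])
E
python3 snap.py w1
```

```text
1.8167 [ 0.61230899 -0.04745408  0.23090241] [-2.29117250e+00 -2.14878906e+00  9.28037968e-04] [-0.53081339 -0.4841715   0.0255923 ] [-1.17809544e-01  1.50695309e-01  1.74002400e+00 -1.69803962e-04
  1.25159941e+00 -5.36409352e-02]
```

View pics/w1.png

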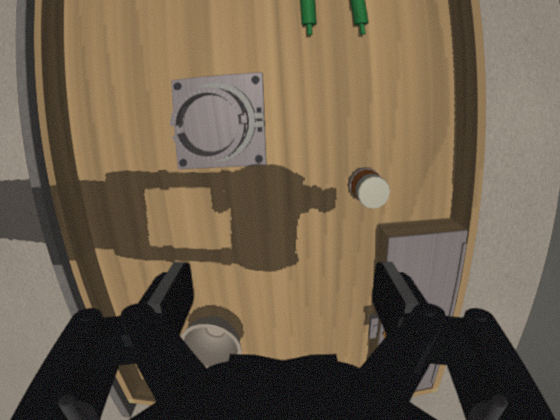

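```bash
python3 -c "
from h import *
crop('pics/w1.png','pics/w1c.png',165,65,110,110,5.4)"
```

```text
(no output)
```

View pics/w1c.png

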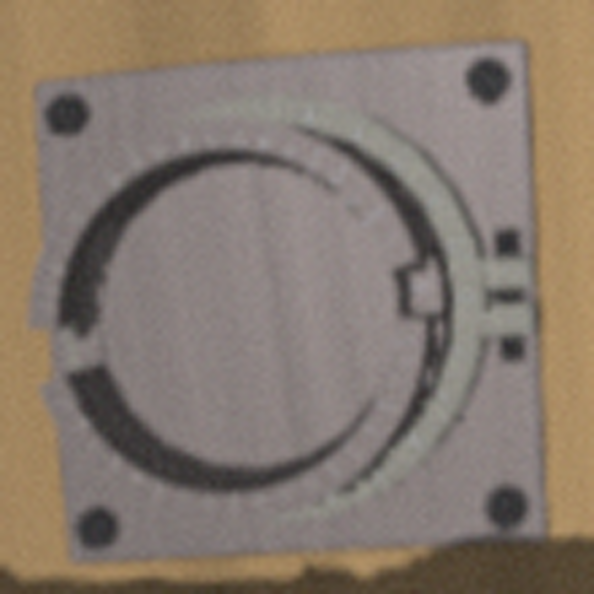

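Request:
drive_tool(
  steps=[
    [[-4,-24,23],0],
    [[-4,-24,23],0],
    [[-4,-25,24],0],
    [[0,0,0],0],
    [[0,0,0],0],
  ],
)

```text
time: 2.28
tool_pos: [0.5346, -0.0582, 0.1579]
tcp_rot: [-2.295, -2.137, 0.007]
wrist_force: [0.4, -0.2, 0.3]
width: 1.006
```

```bash
python3 snap.py w2;  python3 -c "
from h import *
crop('pics/w2.png','pics/w2c.png',200,30,160,120,5)"
```

```text
2.2833 [ 0.53463123 -0.05818451  0.15788413] [-2.29531217 -2.13731292  0.00744705] [ 0.38776476 -0.18950996  0.27368751] [-1.54408866e-01  6.87426955e-02  1.97075076e+00 -5.39998791e-04
  1.10916488e+00 -8.29075608e-02]
```

View pics/w2.png

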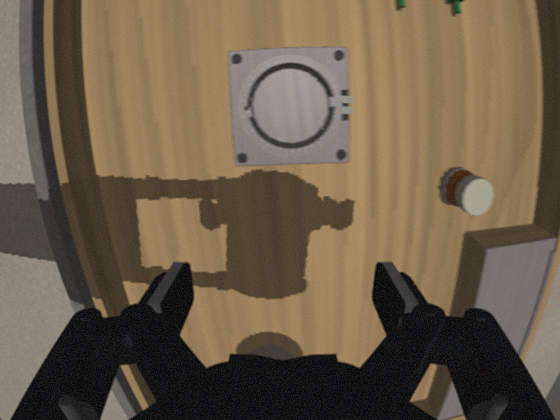

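View pics/w2c.png

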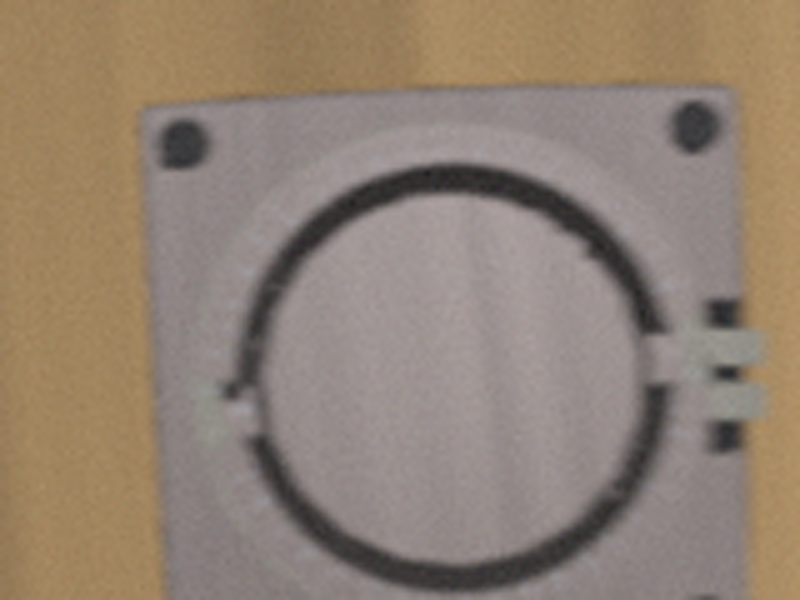

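```bash
python3 snap.py w3; cat > ring.py <<'E'
from h import *
import json
def fit(n,box,th):
    im=cv2.imread(f'pics/{n}.png');g=im.max(2)
    x,y,w,h=box
    m=np.zeros_like(g);m[y:y+h,x:x+w]=(g[y:y+h,x:x+w]<th)*255
    return im,m
for n,box in [("w3",(240,60,96,92))]:
    im,m=fit(n,box,75)
    m=cv2.morphologyEx(m,cv2.MORPH_CLOSE,np.ones((3,3)))
    nl,l,s,c=cv2.connectedComponentsWithStats(m)
    print(s[1:],c[1:])
    cv2.imwrite('pics/m3.png',cv2.resize(m[40:170,220:370],None,fx=4,fy=4))
E
python3 ring.py
```

```text
2.3333 [ 0.53795291 -0.05835939  0.16049093] [-2.29812087e+00 -2.14091307e+00  1.63213078e-03] [ 0.12006154 -0.1594812   0.88321129] [-1.53868959e-01  6.86885933e-02  1.96563169e+00 -3.91651138e-04
  1.10850728e+00 -8.28939246e-02]
[[332  60   2   1   2]
 [240  64  86  45 477]
 [245 107  82  41 439]
 [332 150   4   2   7]] [[332.5         60.        ]
 [282.30398323  77.47379455]
 [287.73348519 133.64920273]
 [333.71428571 150.57142857]]
```

View pics/m3.png

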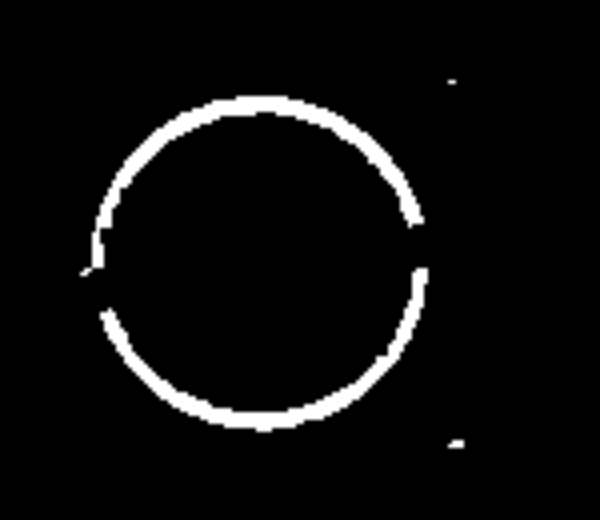

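The mask shows a clean bore ring with gaps at the right (~(326,101)) and left (~(245,112)). Next I'll fit the circle on planes at several heights.

```bash
cat >> ring.py <<'E'
info=json.load(open('w3.json'))
m2=np.where((l==2)|(l==3),255,0).astype(np.uint8)
cs,_=cv2.findContours(m2,cv2.RETR_EXTERNAL,cv2.CHAIN_APPROX_NONE)
pts=np.concatenate(cs)[:,0].astype(float)
c0=(pts.min(0)+pts.max(0))/2
r=np.hypot(*(pts-c0).T);a=np.arctan2(*(pts-c0).T[::-1])
out=[]
for k in np.linspace(-np.pi,np.pi,120):
    s=np.abs(np.angle(np.exp(1j*(a-k))))<.05
    if s.any():
        i=np.argmax(np.where(s,r,0)); out.append(pts[i]+(pts[i]-c0)/r[i]*.5)
out=np.array(out)
for z in (.062,.064,.066):
    P=np.array([plane(*ray(info,p,True),z) for p in out])[:,:2]
    for it in range(3):
        A=np.c_[2*P,np.ones(len(P))];sol=np.linalg.lstsq(A,(P**2).sum(1),rcond=None)[0]
        R0=np.sqrt(sol[2]+sol[0]**2+sol[1]**2);res=np.hypot(*(P-sol[:2]).T)-R0
        P=P[np.abs(res)<max(.0012,2*res.std())]
    print(z,sol[:2],R0,res.std(),len(P))
C=np.array(sol[:2])
z=.064
# gap: angular extents of dark pixels near rim radius
for lab in (2,3):
    ys,xs=np.where(l==lab)
    Q=np.array([plane(*ray(info,p,True),z)[:2] for p in zip(xs,ys)])-C
    rr=np.hypot(*Q.T);an=np.degrees(np.arctan2(Q[:,1],Q[:,0]))
    s=(rr>.0285)&(rr<.032)
    an=an[s]; an=an if lab==3 and False else an
    h=np.sort(an); d=np.diff(np.r_[h,h[0]+360]); k=np.argmax(d); print(lab,"arc from",h[(k+1)%len(h)],"to",h[k])
# foot holes / scene
E
python3 ring.py
```

```text
[[332  60   2   1   2]
 [240  64  86  45 477]
 [245 107  82  41 439]
 [332 150   4   2   7]] [[332.5         60.        ]
 [282.30398323  77.47379455]
 [287.73348519 133.64920273]
 [333.71428571 150.57142857]]
0.062 [0.54426836 0.01931629] 0.03121485990395968 0.0002157169363127972 111
0.064 [0.5442597 0.0193115] 0.030955605655266272 0.00021392530462109903 111
0.066 [0.54425104 0.0193067 ] 0.030696351406554728 0.00021213367292938714 111
2 arc from 11.016496294153455 to 178.96408103598068
3 arc from -166.90914025343272 to -5.8029275546898
```

```bash
python3 - <<'E'
from h import *
import json
res={}
for n,gs in [("w1",[(178,86),(255,80),(183,162),(259,159)]),("w3",[(236,57),(338,54),(242,157),(341,153)])]:
    im=cv2.imread(f'pics/{n}.png');g=im.max(2);info=json.load(open(n+'.json'));L=[]
    for (x,y) in gs:
        p=g[y-8:y+9,x-8:x+9].astype(float); w=np.clip(95-p,0,None); yy,xx=np.mgrid[-8:9,-8:9]; w*=(np.hypot(xx,yy)<7)
        L.append((x+(w*xx).sum()/w.sum(),y+(w*yy).sum()/w.sum()))
    print(n,np.round(L,1)); res[n]=[ray(info,p,True) for p in L]
T=[]
for a,b in zip(res["w1"],res["w3"]):
    t=tri([a,b]);print(t);T.append(t[0])
print(np.mean(T,0)); T=np.array(T); print(np.degrees(np.arctan2(*(T[1]-T[3])[1::-1])), np.linalg.norm(T[1]-T[3]), np.linalg.norm(T[0]-T[1]),(T[3]-T[2]),(T[1]-T[0]))
info=json.load(open('w1.json'))
for n,p in [("w1",(165+242/5.4-.4,65+322/5.4-.4))]: pass
E
```

```text
w1 [[177.   85.9]
 [254.9  79.4]
 [182.6 162.3]
 [258.4 159.3]]
w3 [[232.7  58.8]
 [334.1  54.7]
 [238.2 157. ]
 [336.8 153.3]]
(array([0.50397457, 0.06329175, 0.02501214]), [np.float64(3.38817888971528e-05), np.float64(3.3881788897128704e-05)])
(array([0.58944111, 0.06074933, 0.02426604]), [np.float64(0.00021367081218725406), np.float64(0.00021367081218728493)])
(array([ 0.50132069, -0.02213155,  0.02494424]), [np.float64(0.0001314271518993836), np.float64(0.00013142715189938824)])
(array([ 0.58688578, -0.02533219,  0.02487648]), [np.float64(0.0005852760043813112), np.float64(0.0005852760043812997)])
[0.54540554 0.01914434 0.02477472]
88.29967342074008 0.08612160985080591 0.0855075965791548 [ 8.55650841e-02 -3.20064348e-03 -6.77624006e-05] [ 0.08546653 -0.00254242 -0.0007461 ]
```

```bash
python3 - <<'E'
from h import *
import json
S=bot.camera_info("scene");D=bot.camera_info("side")
sc=lambda x,y:(205+x/4.7-.4,190+y/4.7-.4)
si=lambda x,y:(225+x/5-.4,160+y/5-.4)
T=[]
for a,b in [((66,178),(428,148)),((92,330),(278,145)),((298,295),(268,243)),((262,145),(422,248))]:
    t=tri([ray(S,sc(*a)),ray(D,si(*b))]);print(t);T.append(t[0])
print(np.mean(T,0))
# foot holes scene only at several z
for a in [(80,180),(250,152),(104,312),(281,282)]:
    print([plane(*ray(S,sc(*a)),z)[:2].round(4) for z in (.008,.024)])
E
python3 - <<'E'
import sys;sys.path.insert(0,'.')
import os;os.chdir('.')
from h import *
crop("pics/scene0.png","pics/sc2.png",215,200,60,65,9)
crop("pics/side0.png","pics/si2.png",270,170,50,45,12)
E
```

```text
(array([ 0.49144206, -0.03017981,  0.01343488]), [np.float64(0.0008396643968469821), np.float64(0.0008396643968470237)])
(array([ 0.59355109, -0.03268622,  0.01238992]), [np.float64(0.0007790949815219855), np.float64(0.0007790949815219559)])
(array([0.59579948, 0.06927563, 0.01228917]), [np.float64(0.0008853592129512922), np.float64(0.0008853592129512547)])
(array([0.4947378 , 0.07292566, 0.01417015]), [np.float64(0.0013100583125928052), np.float64(0.001310058312592806)])
[0.54388261 0.01983382 0.01307103]
[array([ 0.4908, -0.0227]), array([ 0.505 , -0.0234])]
[array([0.494 , 0.0672]), array([0.5082, 0.0649])]
[array([ 0.5797, -0.0253]), array([ 0.5923, -0.0259])]
[array([0.5833, 0.0639]), array([0.5958, 0.0617])]
```

View pics/sc2.png

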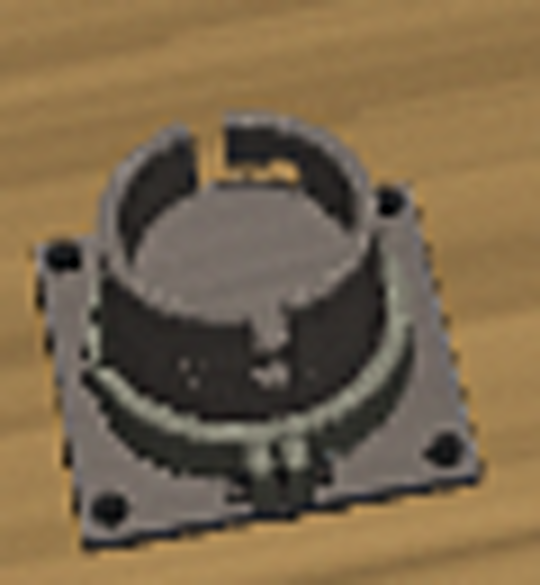

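View pics/si2.png

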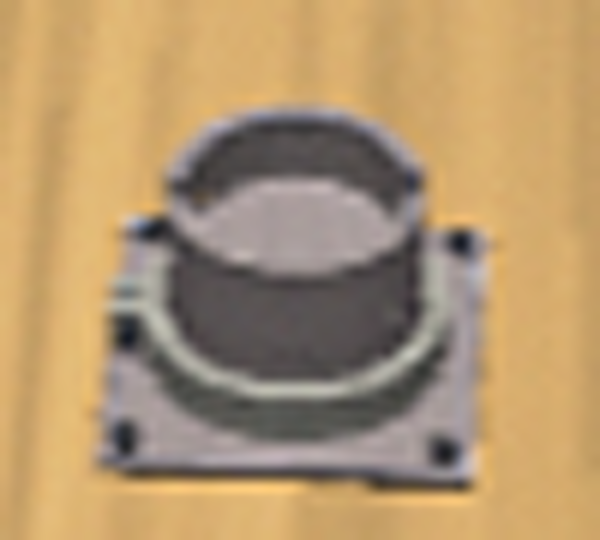

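Request:
drive_tool(
  steps=[
    [[30,14,-4],-4.1],
    [[30,14,-4],-4.1],
    [[30,14,-4],-4.1],
    [[30,14,-4],-4.1],
    [[30,14,-4],-4.1],
    [[30,14,-4],-4.1],
    [[30,14,-4],-4.1],
    [[30,14,-4],-4.1],
  ],
)

```text
time: 3.05
tool_pos: [0.6081, 0.198, 0.1961]
tcp_rot: [1.591, 2.704, 0.006]
wrist_force: [0.5, -0.3, -0.4]
width: 0.999
```

Request:
drive_tool(
  steps=[
    [[0,0,0],0],
    [[0,0,0],0],
    [[0,0,0],0],
  ],
)

```text
time: 3.3
tool_pos: [0.6064, 0.1961, 0.1947]
tcp_rot: [1.596, 2.703, 0.002]
wrist_force: [-0.6, -0.2, 0.3]
width: 1.001
```

```bash
python3 snap.py w4;  python3 -c "
from h import *
crop('pics/w4.png','pics/w4c.png',210,40,160,120,5)"
```

```text
3.3 [0.6063723  0.19613224 0.19471578] [1.59600669e+00 2.70325942e+00 2.40591727e-03] [-0.61340927 -0.19545845  0.28657471] [ 2.74097971e-01  2.16219645e-01  1.73105465e+00 -6.85735470e-04
  1.19158740e+00 -2.29782554e-01]
```

View pics/w4.png

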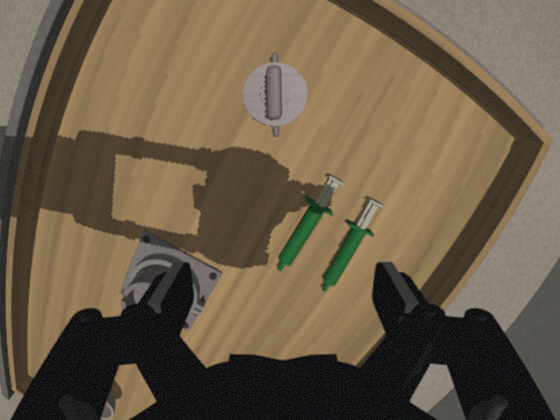

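View pics/w4c.png

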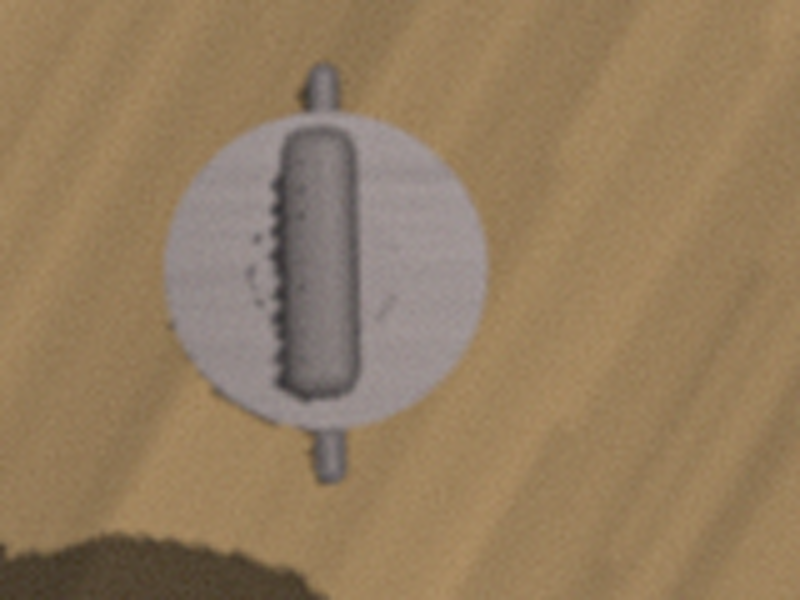

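```bash
python3 - <<'E'
from h import *
import json
W=json.load(open('w4.json'));S=bot.camera_info("scene")
c=lambda x,y:(210+x/5-.4,40+y/5-.4)
f=.007
for n,p,z in [("disc",(326,271),.03),("bartop",(321,262),.07),("lugmid",(326.5,273),.014)]:
    print(n,plane(*ray(W,c(*p),True),z+f))
e=[plane(*ray(W,c(*p),True),.014+f) for p in [(323,63),(330,483)]]
print("lug",np.degrees(np.arctan2(*(e[0]-e[1])[1::-1])),np.linalg.norm(e[0]-e[1]),(e[0]+e[1])/2)
e=[plane(*ray(W,c(*p),True),.07+f) for p in [(320,128),(324,396)]]
print("bar",np.degrees(np.arctan2(*(e[0]-e[1])[1::-1])),np.linalg.norm(e[0]-e[1]),(e[0]+e[1])/2)
e=[plane(*ray(W,c(*p),True),.03+f) for p in [(165,270),(487,268)]];print("dia",np.linalg.norm(e[0]-e[1]))
sc=lambda x,y:(205+x/4.7-.4,190+y/4.7-.4)
print("tri bar",tri([ray(W,c(321,262),True),ray(S,sc(668,85))]))
st=bot.read_state();x=R.from_rotvec(st['tcp_rot']).as_matrix()[:,0];print("yaw",np.degrees(np.arctan2(x[1],x[0])),st['tool_pos'])
E
```

```text
disc [0.55760631 0.2704509  0.037     ]
bartop [0.55765966 0.27045117 0.077     ]
lugmid [0.55730296 0.27051078 0.021     ]
lug 119.68683868142303 0.08220090970163652 [0.55718111 0.27066156 0.021     ]
bar 119.58259259368357 0.04303529367759975 [0.5577494  0.27058586 0.077     ]
dia 0.058481531825214705
tri bar (array([0.55752736, 0.2709795 , 0.07003496]), [np.float64(0.00038245433157482766), np.float64(0.00038245433157480717)])
yaw 118.83518954585148 [0.6058898  0.19546279 0.19421869]
```

Request:
drive_tool(
  steps=[
    [[30,-2,0],-0.8],
    [[30,-2,0],0],
    [[29,-2,0],0],
    [[0,0,35],0],
    [[0,0,35],0],
    [[0,0,0],0],
    [[0,0,0],0],
    [[0,0,0],0],
  ],
  jaw=0.6,
)

```text
time: 4.02
tool_pos: [0.5569, 0.2699, 0.1246]
tcp_rot: [1.58, 2.714, 0.001]
wrist_force: [0.4, -0.0, 0.6]
width: 0.601
```

```bash
python3 snap.py w5; python3 - <<'E'
from h import *
st=bot.read_state();M=R.from_rotvec(st['tcp_rot']).as_matrix();x=M[:,0];print("yaw",np.degrees(np.arctan2(x[1],x[0])),1000*M.T@(np.array([.5575,.2706,.047])-st['tool_pos']))
E
```

```text
4.0167 [0.55685086 0.26985178 0.12460328] [1.57995114e+00 2.71443913e+00 1.39187102e-03] [ 0.37516667 -0.04142396  0.62015398] [ 4.11083030e-01  2.43983208e-01  1.83419176e+00 -1.60949808e-04
  1.06221565e+00 -1.05395690e-01]
yaw 119.60419320104317 [ 0.28197924 -0.26004423 78.66048018]
```

View pics/w5.png

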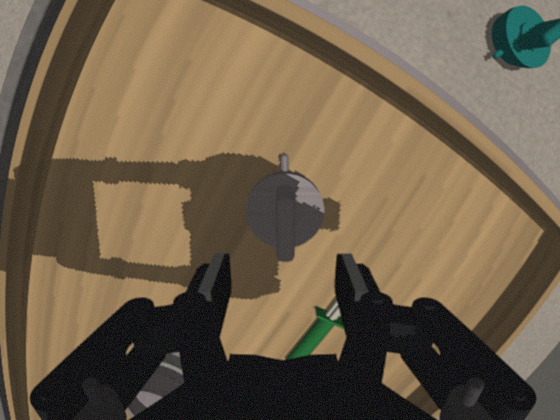

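The bar is centred between the fingers (bar at column 285, finger tips at 228 and 338). I'll go down.

Request:
drive_tool(
  steps=[
    [[0,0,20],0],
    [[0,0,20],0],
    [[0,0,15],0],
    [[0,0,10],0],
    [[0,0,8],0],
    [[0,0,5],0],
    [[0,0,0],0],
    [[0,0,0],0],
  ],
)

```text
time: 4.73
tool_pos: [0.5563, 0.2708, 0.046]
tcp_rot: [1.578, 2.716, 0.001]
wrist_force: [0.1, -0.1, 0.8]
width: 0.596
```

Request:
drive_tool(
  steps=[
    [[0,0,0],0],
    [[0,0,0],0],
    [[0,0,0],0],
    [[0,0,0],0],
    [[0,0,0],0],
    [[0,0,0],0],
    [[0,0,0],0],
    [[0,0,0],0],
  ],
  jaw=0,
  force=50,
)

```text
time: 5.4
tool_pos: [0.5562, 0.271, 0.046]
tcp_rot: [1.577, 2.716, 0.002]
wrist_force: [0.2, 1.1, 4.6]
width: 0.131
```

```bash
python3 snap.py w6
```

```text
5.4 [0.55623847 0.27097878 0.04597144] [1.57741588e+00 2.71596882e+00 1.78233528e-03] [0.16283319 1.12789215 4.56385663] [ 4.13046218e-01  3.31608044e-01  1.88577879e+00  5.51369268e-05
  9.22831773e-01 -1.05429296e-01]
```

View pics/w6.png

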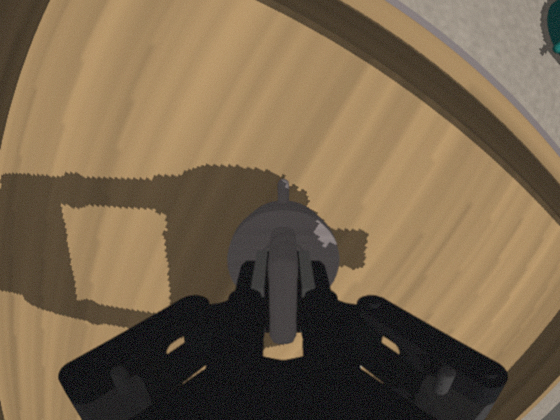

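```bash
python3 - <<'E'
from h import *
import json
W=json.load(open('w6.json'))
crop('pics/w6.png','pics/w6c.png',220,165,130,100,6)
st=bot.read_state();M=R.from_rotvec(st['tcp_rot']).as_matrix()
for p in [(284,177),(284,179)]: print(1000*M.T@(plane(*ray(W,p,True),.021)-st['tool_pos']))
E
```

```text
[40.41640435  0.53707916 24.97528335]
[39.33550397  0.5377583  24.97537911]
```

View pics/w6c.png

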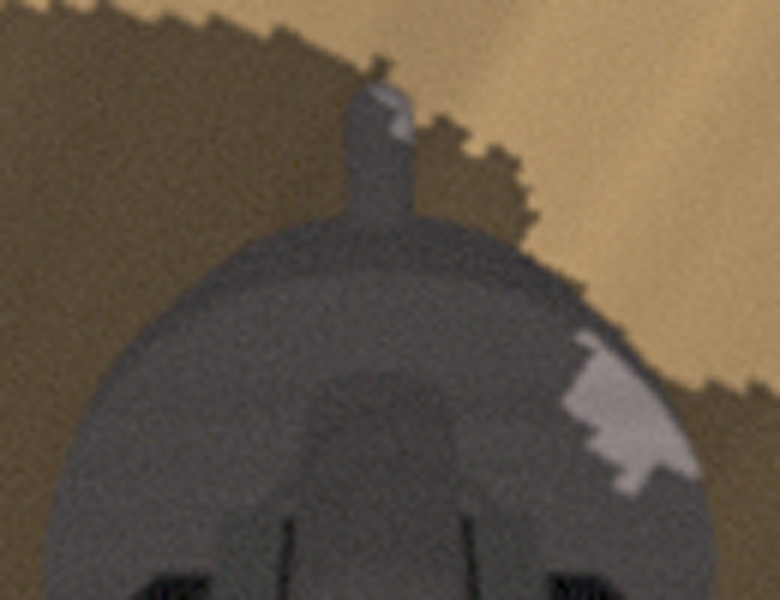

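Request:
drive_tool(
  steps=[
    [[0,0,-10],0],
    [[0,0,-20],0],
    [[0,0,-30],0],
    [[0,0,-35],0],
    [[0,0,-19],0],
    [[0,0,0],0],
    [[0,0,0],0],
  ],
)

```text
time: 6.03
tool_pos: [0.5558, 0.2707, 0.16]
tcp_rot: [1.577, 2.716, 0.002]
wrist_force: [-0.0, -0.1, -4.9]
width: 0.131
```

Request:
drive_tool(
  steps=[
    [[-12.6,-23.4,0],-6.43],
    [[-12.6,-23.4,0],-6.43],
    [[-12.6,-23.4,0],-6.43],
    [[-12.6,-23.4,0],-6.43],
    [[-12.6,-23.4,0],-6.43],
  ],
)

```text
time: 6.45
tool_pos: [0.5088, 0.1452, 0.1553]
tcp_rot: [-0.752, -3.043, 0.005]
wrist_force: [0.2, -0.8, -2.4]
width: 0.13
```

Request:
drive_tool(
  steps=[
    [[-12.6,-23.4,0],-6.43],
    [[-12.6,-23.4,0],-6.43],
    [[-12.6,-23.4,0],-6.43],
    [[-12.6,-23.4,0],-6.43],
    [[-12.6,-23.4,0],-6.43],
    [[0,0,0],0],
    [[0,0,0],0],
    [[0,0,0],0],
  ],
)

```text
time: 7.12
tool_pos: [0.54, 0.019, 0.1566]
tcp_rot: [0.106, -3.135, -0.001]
wrist_force: [-0.3, 0.4, -2.6]
width: 0.134
```

```bash
python3 snap.py w7; cat > tgt.py <<'E'
import sys
from h import *
X=np.array([float(a) for a in sys.argv[1:4]])
st=bot.read_state();M=R.from_rotvec(st['tcp_rot']).as_matrix();x=M[:,0];print("yaw",np.degrees(np.arctan2(x[1],x[0]))%360,"shift mm",(1000*M.T@(X-st['tool_pos'])).round(2),"F",st['wrist_force'].round(2),"T",st['torque'].round(3),"w",st['width'],'z',st['tool_pos'].round(4),'tilt',M[:,2].round(4))
E
python3 tgt.py .543 .0194 .11
```

```text
7.1167 [0.54003368 0.01903891 0.1566287 ] [ 1.06270893e-01 -3.13454304e+00 -1.22569852e-03] [-0.25414089  0.39794397 -2.61781578] [-1.12060214e-02  7.36269162e-02  1.96799599e+00  6.09021160e-04
  1.10524816e+00 -1.65005753e+00]
yaw 183.94923789123303 shift mm [-2.88 -0.27 47.11] F [-0.37 -0.54 -2.93] T [-0.019  0.002 -0.043] w 0.13666064006307282 z [0.5403 0.0194 0.1571] tilt [-4.3e-03  5.0e-04 -1.0e+00]
```

View pics/w7.png

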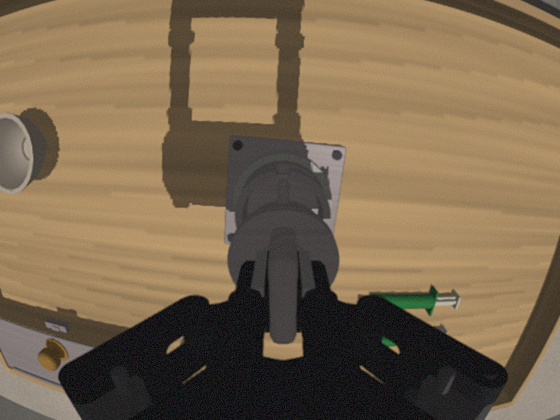

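Request:
drive_tool(
  steps=[
    [[-2.9,-0.3,10],0],
    [[0,0,20],0],
    [[0,0,14],0],
    [[0,0,0],0],
    [[0,0,0],0],
    [[0,0,0],0],
  ],
)

```text
time: 7.67
tool_pos: [0.5453, 0.0193, 0.1155]
tcp_rot: [-0.111, 3.139, 0.0]
wrist_force: [0.5, -0.6, -2.5]
width: 0.132
```

```bash
python3 tgt.py .543 .0194 .097; python3 - <<'E'
from h import *
for n in ["scene","side"]:
    cv2.imwrite(f"pics/{n}8.png",bot.read_camera(n)[:,:,::-1])
crop("pics/scene8.png","pics/sc8.png",205,170,90,100,6)
crop("pics/side8.png","pics/si8.png",250,140,90,80,6)
a=cv2.imread("pics/sc8.png");b=cv2.imread("pics/si8.png")
cv2.imwrite("pics/both8.png",cv2.resize(np.hstack([a[:480],b]),None,fx=.74,fy=.74))
E
```

```text
yaw 184.0455885607754 shift mm [ 2.29  0.22 18.49] F [ 0.5  -0.6  -2.45] T [ 0.034 -0.027  0.006] w 0.13212634955191 z [0.5453 0.0193 0.1155] tilt [ 3.e-04  0.e+00 -1.e+00]
```

View pics/both8.png

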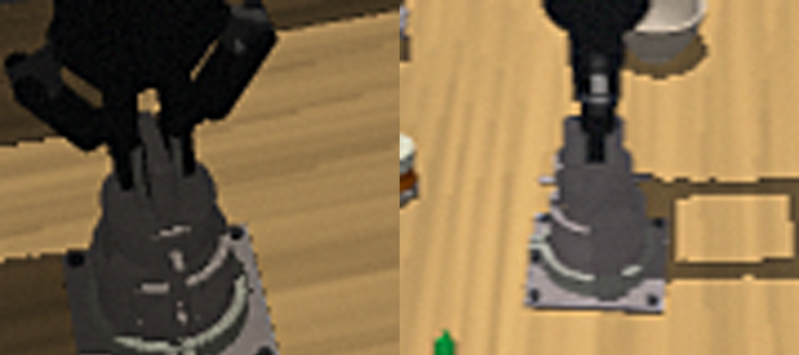

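Request:
drive_tool(
  steps=[
    [[2.3,0.2,0],0],
    [[0,0,4],0],
    [[0,0,4],0],
    [[0,0,3],0],
    [[0,0,0],0],
    [[0,0,0],0],
    [[0,0,0],0],
  ],
)

```text
time: 8.35
tool_pos: [0.5428, 0.0187, 0.1042]
tcp_rot: [0.11, -3.14, 0.0]
wrist_force: [-0.3, 0.0, -3.4]
width: 0.133
```

```bash
python3 tgt.py .543 .0194 .097; python3 snap.py w9
```

```text
yaw 183.99599748502425 shift mm [-0.29  0.64  7.18] F [-0.3   0.03 -3.38] T [ 0.009 -0.008 -0.002] w 0.13252909016456632 z [0.5428 0.0187 0.1042] tilt [-2.e-04 -0.e+00 -1.e+00]
8.35 [0.54275722 0.01873856 0.10417999] [ 1.09524575e-01 -3.13951752e+00  2.99904111e-06] [-0.30063044  0.02720183 -3.38156536] [-1.13484592e-02  1.31515292e-01  2.01092127e+00 -1.13473724e-05
  9.99321116e-01 -1.65188196e+00]
```

View pics/w9.png

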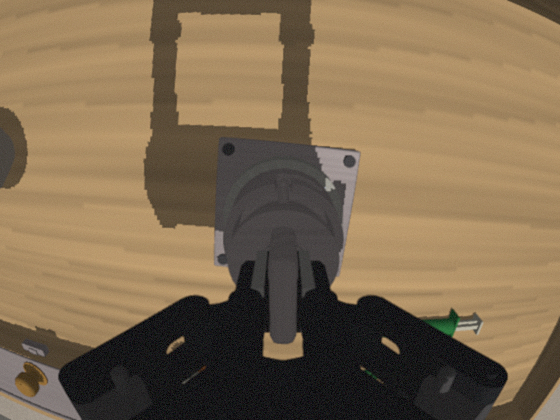

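```bash
python3 - <<'E'
from h import *
im=cv2.imread('pics/w9.png')[140:260,205:365].astype(float)
im=np.clip(im*2,0,255).astype(np.uint8)
cv2.imwrite('pics/w9c.png',cv2.resize(im,None,fx=5,fy=5,interpolation=cv2.INTER_CUBIC))
E
```

```text
(no output)
```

View pics/w9c.png

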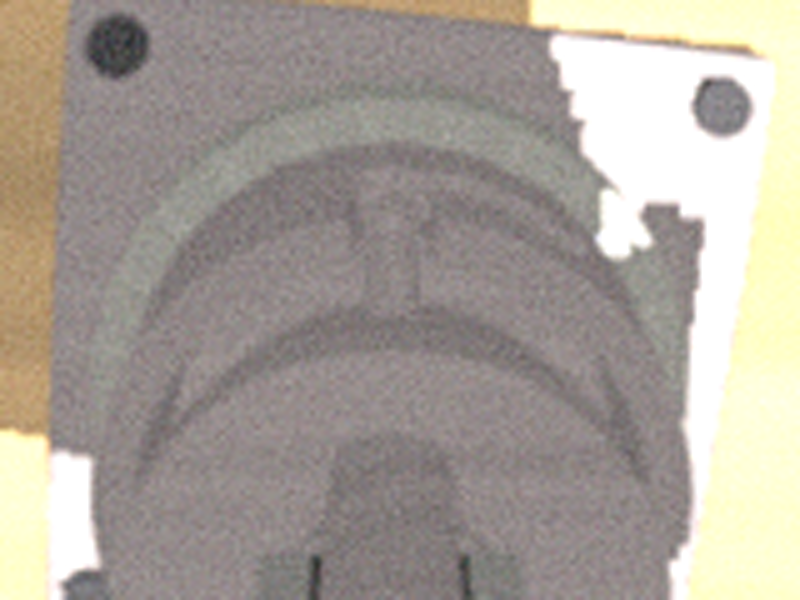

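The brightened crop shows the lug (columns 366–425) centred in the far gap (357–435). I'll lower gently.

Request:
drive_tool(
  steps=[
    [[-0.3,0.6,2],0],
    [[0,0,2],0],
    [[0,0,2],0],
    [[0,0,2],0],
    [[0,0,0],0],
    [[0,0,0],0],
  ],
)

```text
time: 8.9
tool_pos: [0.5428, 0.0194, 0.096]
tcp_rot: [0.11, -3.139, -0.0]
wrist_force: [0.4, -0.4, -3.5]
width: 0.133
```

```bash
python3 tgt.py .543 .0194 .090
```

```text
yaw 184.0043205044561 shift mm [-0.21 -0.05  5.98] F [ 0.36 -0.4  -3.49] T [-0.072  0.042  0.011] w 0.13275461084564316 z [0.5428 0.0194 0.096 ] tilt [-6.e-04  0.e+00 -1.e+00]
```

Request:
drive_tool(
  steps=[
    [[0,0,1.5],0],
    [[0,0,1.5],0],
    [[0,0,1.5],0],
    [[0,0,1.5],0],
    [[0,0,0],0],
    [[0,0,0],0],
  ],
)

```text
time: 9.4
tool_pos: [0.5429, 0.0194, 0.0901]
tcp_rot: [0.11, -3.139, -0.0]
wrist_force: [-0.1, 0.1, -2.5]
width: 0.133
```

```bash
python3 tgt.py .543 .0194 .073
```

```text
yaw 184.00078389497128 shift mm [-0.14 -0.02 17.09] F [-0.12  0.14 -2.46] T [-0.029  0.02  -0.023] w 0.13262097611062618 z [0.5429 0.0194 0.0901] tilt [-4.e-04  0.e+00 -1.e+00]
```

Request:
drive_tool(
  steps=[
    [[0,0,1.5],0],
    [[0,0,1.5],0],
    [[0,0,1.5],0],
    [[0,0,1.5],0],
    [[0,0,0],0],
    [[0,0,0],0],
  ],
)

```text
time: 9.9
tool_pos: [0.5433, 0.0194, 0.0846]
tcp_rot: [-0.11, 3.139, -0.0]
wrist_force: [-1.5, -0.2, 1.1]
width: 0.13
```

```bash
python3 tgt.py .543 .0194 .073
```

```text
yaw 184.00312414414995 shift mm [ 0.31  0.   11.61] F [-1.47 -0.19  1.1 ] T [-0.049  0.075  0.006] w 0.12976016989844802 z [0.5433 0.0194 0.0846] tilt [ 5.e-04 -0.e+00 -1.e+00]
```

Request:
drive_tool(
  steps=[
    [[0.4,0,1.5],0],
    [[0,0,1.5],0],
    [[0,0,1.5],0],
    [[0,0,1.5],0],
    [[0,0,0],0],
    [[0,0,0],0],
  ],
)

```text
time: 10.4
tool_pos: [0.5433, 0.0194, 0.0788]
tcp_rot: [-0.11, 3.138, 0.0]
wrist_force: [0.4, 0.1, 3.6]
width: 0.133
```

```bash
python3 tgt.py .543 .0194 .073
```

```text
yaw 184.00258158400462 shift mm [ 0.29 -0.01  5.75] F [0.44 0.14 3.61] T [ 0.047 -0.073  0.005] w 0.13299989514527008 z [0.5433 0.0194 0.0788] tilt [ 1.3e-03  1.0e-04 -1.0e+00]
```

Request:
drive_tool(
  steps=[
    [[0,0,1.5],0],
    [[0,0,1.5],0],
    [[0,0,1.5],0],
    [[0,0,1],0],
    [[0,0,0],0],
    [[0,0,0],0],
  ],
)

```text
time: 10.9
tool_pos: [0.5433, 0.0194, 0.0737]
tcp_rot: [-0.11, 3.138, 0.0]
wrist_force: [-0.6, 0.8, 7.1]
width: 0.13
```

```bash
python3 tgt.py .543 .0194 .073
```

```text
yaw 184.00054881557872 shift mm [0.32 0.01 0.67] F [-0.59  0.78  7.05] T [ 0.03   0.116 -0.041] w 0.1299086852792399 z [0.5433 0.0194 0.0737] tilt [ 1.3e-03  1.0e-04 -1.0e+00]
```

Request:
drive_tool(
  steps=[
    [[0,0,0.5],0],
    [[0,0.06,0],3],
    [[0,0.06,0],3],
    [[0,0,0],0],
    [[0,0,0],0],
  ],
)

```text
time: 11.32
tool_pos: [0.5437, 0.0194, 0.0734]
tcp_rot: [0.055, 3.139, -0.0]
wrist_force: [-1.1, 0.8, 7.5]
width: 0.135
```

```bash
python3 tgt.py .543 .0194 .073
```

```text
yaw 177.98707468273366 shift mm [ 0.68 -0.01  0.45] F [-1.11  0.81  7.53] T [-0.064  0.066 -0.05 ] w 0.1346279800494364 z [0.5437 0.0194 0.0734] tilt [ 2.1e-03 -2.0e-04 -1.0e+00]
```

Request:
drive_tool(
  steps=[
    [[0,0.06,0],3],
    [[0,0.06,0],3],
    [[0,0.06,0],3],
    [[0,0.06,0],3],
    [[0,0,0],0],
    [[0,0,0],0],
  ],
)

```text
time: 11.82
tool_pos: [0.5438, 0.0195, 0.0735]
tcp_rot: [0.383, 3.116, -0.0]
wrist_force: [0.2, 0.5, 6.3]
width: 0.131
```

```bash
python3 tgt.py .543 .0194 .073
```

```text
yaw 165.99394163189342 shift mm [ 0.75 -0.27  0.46] F [0.19 0.47 6.28] T [-0.161  0.139 -0.004] w 0.13098849834340093 z [0.5438 0.0195 0.0735] tilt [ 2.3e-03 -4.0e-04 -1.0e+00]
```

Request:
drive_tool(
  steps=[
    [[0,0.06,0],3],
    [[0,0.06,0],3],
    [[0,0.06,0],3],
    [[0,0.06,0],3],
    [[0,0,0],0],
    [[0,0,0],0],
  ],
)

```text
time: 12.32
tool_pos: [0.5439, 0.0196, 0.0735]
tcp_rot: [0.706, 3.059, -0.0]
wrist_force: [0.5, -0.0, 7.9]
width: 0.134
```

```bash
python3 tgt.py .543 .0194 .073
```

```text
yaw 153.99416091763652 shift mm [ 0.7  -0.6   0.48] F [ 0.51 -0.02  7.88] T [-0.245  0.067 -0.056] w 0.1335972007253068 z [0.5439 0.0196 0.0735] tilt [ 2.3e-03 -5.0e-04 -1.0e+00]
```

Request:
drive_tool(
  steps=[
    [[0,0.06,0],2],
    [[0,0.06,0],2],
    [[0,0,0],2],
    [[0,0,0],0],
    [[0,0,0],0],
  ],
)

```text
time: 12.73
tool_pos: [0.5439, 0.0198, 0.0734]
tcp_rot: [0.865, 3.018, 0.0]
wrist_force: [-0.7, -1.7, 8.3]
width: 0.13
```

```bash
python3 tgt.py .543 .0194 .073
```

```text
yaw 147.9962728540082 shift mm [ 0.54 -0.8   0.44] F [-0.75 -1.67  8.28] T [-0.154  0.122 -0.006] w 0.13027465527821855 z [0.5439 0.0198 0.0734] tilt [ 2.2e-03 -5.0e-04 -1.0e+00]
```

Request:
drive_tool(
  steps=[
    [[0,0,-1],0],
    [[0,0,-1],0],
    [[0,0,-1],0],
    [[0,0,-0.5],0],
    [[0,0,0],0],
    [[0,0,0],0],
  ],
)

```text
time: 13.23
tool_pos: [0.5438, 0.0198, 0.0767]
tcp_rot: [0.865, 3.018, 0.0]
wrist_force: [-0.2, 0.2, 5.4]
width: 0.134
```

```bash
python3 tgt.py .543 .0194 .079
```

```text
yaw 148.00457387368266 shift mm [ 0.49 -0.77 -2.3 ] F [-0.16  0.19  5.43] T [-0.17  -0.025 -0.023] w 0.1341800054992764 z [0.5438 0.0198 0.0767] tilt [ 2.2e-03 -5.0e-04 -1.0e+00]
```

Request:
drive_tool(
  steps=[
    [[0,0,-0.7],0],
    [[0,0,-0.7],0],
    [[0,0,-0.6],0],
    [[0,0,0],0],
    [[0,0,0],0],
  ],
)

```text
time: 13.65
tool_pos: [0.5438, 0.0199, 0.0783]
tcp_rot: [0.865, 3.018, 0.0]
wrist_force: [1.9, -1.8, 5.9]
width: 0.129
```

```bash
python3 tgt.py .543 .0194 .079
```

```text
yaw 148.01122067385867 shift mm [ 0.39 -0.79 -0.67] F [ 1.86 -1.83  5.9 ] T [-0.275 -0.422 -0.009] w 0.1291610057514816 z [0.5438 0.0199 0.0783] tilt [ 2.1e-03 -4.0e-04 -1.0e+00]
```

Request:
drive_tool(
  steps=[
    [[0,0,-0.5],0],
    [[0,0,0],0],
    [[0,0,0],0],
    [[0,0,0],0],
  ],
)

```text
time: 13.98
tool_pos: [0.5432, 0.02, 0.0785]
tcp_rot: [0.866, 3.019, 0.0]
wrist_force: [3.0, -1.6, 4.4]
width: 0.133
```

```bash
python3 tgt.py .543 .0194 .079; python3 snap.py w10;python3 tgt.py .543 .0194 .079; python3 - <<'E'
from h import *
im=cv2.imread('pics/w10.png')[140:290,190:370].astype(float)
im=np.clip(im*2,0,255).astype(np.uint8)
cv2.imwrite('pics/w10c.png',cv2.resize(im,None,fx=4,fy=4,interpolation=cv2.INTER_CUBIC))
E
```

```text
yaw 147.99958457087135 shift mm [-0.13 -0.68 -0.55] F [ 2.99 -1.6   4.42] T [-0.279 -0.576 -0.018] w 0.1326753823041556 z [0.5432 0.02   0.0785] tilt [ 9.e-04 -0.e+00 -1.e+00]
13.9833 [0.54324759 0.02004252 0.07845455] [8.65699642e-01 3.01901323e+00 3.73268233e-04] [ 2.99173776 -1.60332468  4.41652683] [-8.93393582e-03  1.63279544e-01  2.02907026e+00 -1.77154233e-05
  9.48300794e-01 -1.02120752e+00]
yaw 148.00300105713092 shift mm [-0.23 -0.66 -0.56] F [ 3.13 -1.66  3.85] T [-0.287 -0.565  0.024] w 0.13074170582224118 z [0.5432 0.0201 0.0784] tilt [ 7.e-04  0.e+00 -1.e+00]
```

View pics/w10c.png

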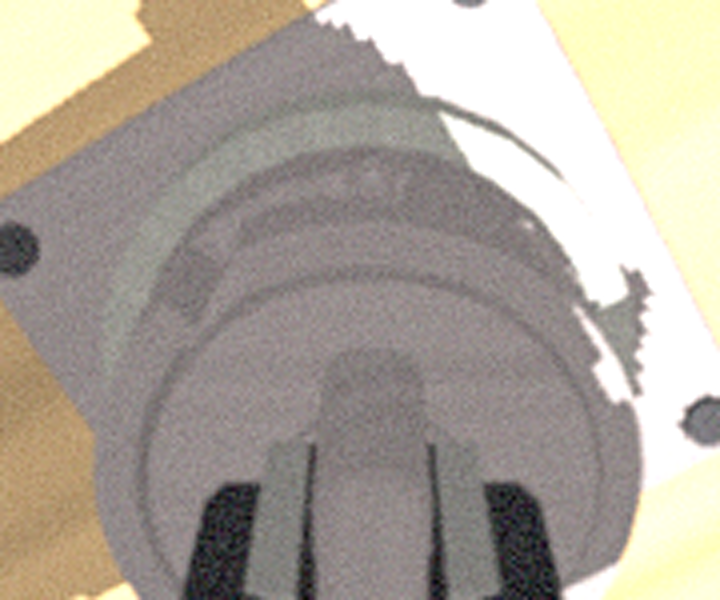

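Request:
drive_tool(
  steps=[
    [[-0.7,0,0],0],
    [[0,0,0],0],
    [[0,0,0],0],
    [[0,0,0],0],
  ],
)

```text
time: 14.37
tool_pos: [0.5432, 0.02, 0.0782]
tcp_rot: [-0.866, -3.019, -0.001]
wrist_force: [2.7, 1.3, 5.6]
width: 0.133
```

```bash
python3 tgt.py .543 .0194 .079
```

```text
yaw 147.9955875397847 shift mm [-0.14 -0.61 -0.84] F [2.7  1.34 5.61] T [ 0.098 -0.417  0.015] w 0.13253268218972455 z [0.5432 0.02   0.0782] tilt [-4.e-04  5.e-04 -1.e+00]
```

Request:
drive_tool(
  steps=[
    [[0,0,-0.6],0],
    [[0,0,-0.4],0],
    [[0,0,0],0],
    [[0,0,0],0],
    [[0,0,0],0],
  ],
)

```text
time: 14.78
tool_pos: [0.5432, 0.0199, 0.079]
tcp_rot: [-0.866, -3.019, -0.0]
wrist_force: [3.3, 2.1, 2.2]
width: 0.132
```

```bash
python3 tgt.py .543 .0194 .079
```

```text
yaw 147.99731064820207 shift mm [-0.13 -0.53 -0.  ] F [3.33 2.09 2.15] T [ 0.328 -0.598  0.035] w 0.13158863794814463 z [0.5432 0.0199 0.079 ] tilt [-4.e-04  4.e-04 -1.e+00]
```

Request:
drive_tool(
  steps=[
    [[0,0,0],-1.5],
    [[0,0,0],-1.5],
    [[0,0,0],0],
    [[0,0,0],0],
  ],
)

```text
time: 15.12
tool_pos: [0.5425, 0.0196, 0.0789]
tcp_rot: [-0.787, -3.04, 0.001]
wrist_force: [-0.6, 0.6, 3.7]
width: 0.127
```

```bash
python3 tgt.py .543 .0194 .079
```

```text
yaw 150.96349187387426 shift mm [-0.55  0.05 -0.08] F [-0.59  0.63  3.65] T [ 0.075 -0.076 -0.004] w 0.12663520967688746 z [0.5425 0.0196 0.0789] tilt [-1.9e-03 -1.0e-04 -1.0e+00]
```

Request:
drive_tool(
  steps=[
    [[0,0,0],-1.5],
    [[0,0,0],0],
    [[0,0,0],0],
  ],
)

```text
time: 15.37
tool_pos: [0.5426, 0.0196, 0.0789]
tcp_rot: [-0.749, -3.049, 0.001]
wrist_force: [0.1, 0.1, 3.4]
width: 0.129
```

```bash
python3 tgt.py .543 .0194 .079
```

```text
yaw 152.38652393846502 shift mm [-0.47  0.04 -0.09] F [0.07 0.1  3.42] T [ 0.005  0.003 -0.598] w 0.1286583678163802 z [0.5426 0.0196 0.0789] tilt [-1.7e-03  1.0e-04 -1.0e+00]
```

The wall is felt at about 152° (Tz −0.6 N·m), so the lugs really are captive in the notches. I'll turn back to the middle and release.

Request:
drive_tool(
  steps=[
    [[0,0,0],1.5],
    [[0,0,0],1.5],
    [[0,0,0],0],
    [[0,0,0],0],
  ],
)

```text
time: 15.7
tool_pos: [0.5427, 0.0195, 0.079]
tcp_rot: [-0.825, -3.03, 0.001]
wrist_force: [-0.6, 0.1, 3.2]
width: 0.134
```

```bash
python3 tgt.py .543 .0194 .079
```

```text
yaw 149.54251181208087 shift mm [-0.3   0.03 -0.02] F [-0.61  0.13  3.24] T [-0.135  0.161 -0.028] w 0.13416322347377524 z [0.5427 0.0195 0.079 ] tilt [-1.4e-03 -4.0e-04 -1.0e+00]
```

Request:
drive_tool(
  steps=[
    [[0,0,0],0],
    [[0,0,0],0],
    [[0,0,0],0],
    [[0,0,0],0],
    [[0,0,0],0],
    [[0,0,0],0],
  ],
  jaw=0.5,
)

```text
time: 16.2
tool_pos: [0.5432, 0.0197, 0.0791]
tcp_rot: [-0.826, -3.031, 0.0]
wrist_force: [-0.2, 0.7, -0.5]
width: 0.498
```

Request:
drive_tool(
  steps=[
    [[0,0,-10],0],
    [[0,0,-20],0],
    [[0,0,-25],0],
    [[-20,0,-25],0],
    [[-25,0,-20],0],
    [[0,0,0],0],
    [[0,0,0],0],
    [[0,0,0],0],
  ],
)

```text
time: 16.87
tool_pos: [0.5815, -0.0031, 0.1791]
tcp_rot: [-0.827, -3.03, 0.0]
wrist_force: [0.3, -0.1, -0.4]
width: 0.501
```

```bash
python3 snap.py w11; python3 - <<'E'
from h import *
for n in ["scene","side"]:
    cv2.imwrite(f"pics/{n}11.png",bot.read_camera(n)[:,:,::-1])
crop("pics/w11.png","pics/w11c.png",200,60,180,140,4.4)
crop("pics/scene11.png","pics/sc11.png",205,170,90,100,6)
crop("pics/side11.png","pics/si11.png",250,140,90,80,6)
a=cv2.imread("pics/sc11.png");b=cv2.imread("pics/si11.png")
cv2.imwrite("pics/both11.png",cv2.resize(np.hstack([a[:480],b]),None,fx=.74,fy=.74))
E
```

```text
16.8667 [ 0.58148032 -0.00306634  0.17914327] [-8.26526678e-01 -3.02986079e+00  5.52851371e-05] [ 0.31523489 -0.12321794 -0.36562717] [-4.82189203e-02  1.27629458e-01  1.86440694e+00  2.03848011e-04
  1.15055876e+00 -1.08647091e+00]
```

View pics/w11.png

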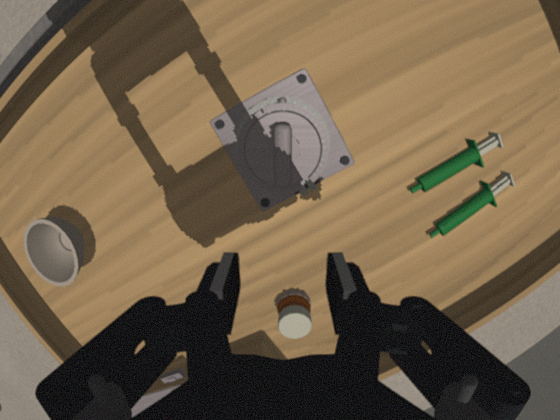

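View pics/both11.png

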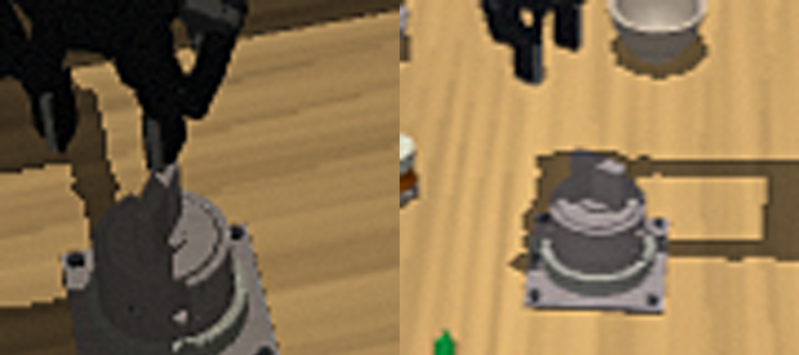

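View pics/scene11.png

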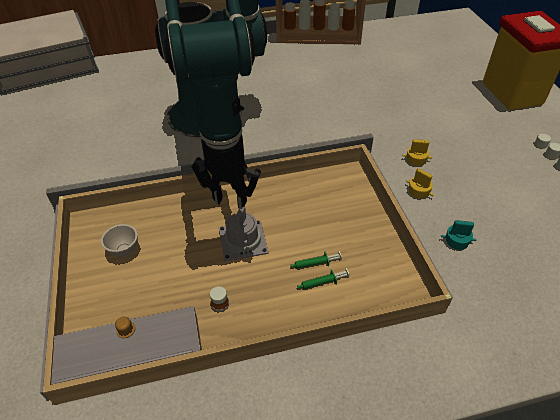

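```bash
python3 - <<'E'
from h import *
im=cv2.imread('pics/w11.png')[60:200,200:380].astype(float)
cv2.imwrite('pics/w11d.png',cv2.resize(np.clip(im*1.6,0,255).astype(np.uint8),None,fx=4.4,fy=4.4,interpolation=cv2.INTER_CUBIC))
E
```

```text
(no output)
```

View pics/w11d.png

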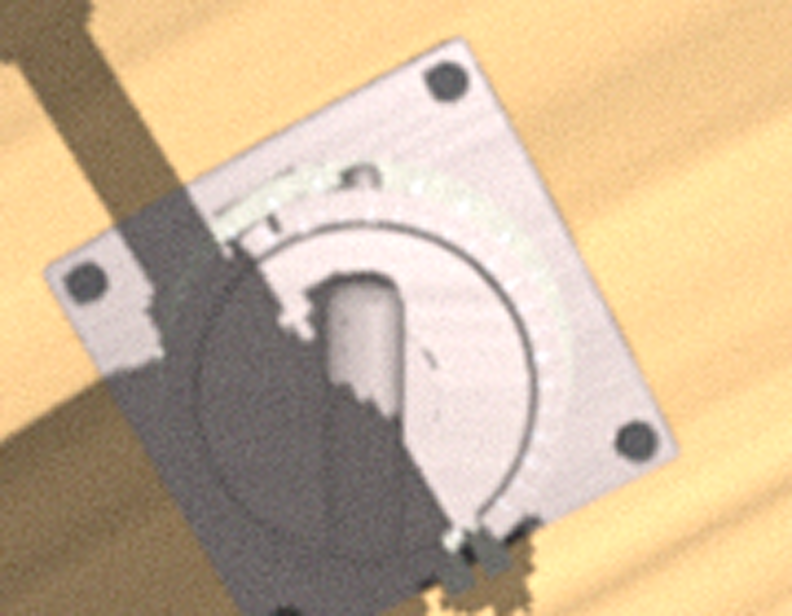

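The cap is concentric and flush in the rim. One lug end shows at (360,175) in the crop, clearly clockwise of the entry gap at (255,235), and the bystanders haven't moved. I'll hand the job in.

```bash
python3 -c "
from workcell import bot
print(bot.finish_job(), bot.read_state()['time'])"
```

```text
the job is handed in; nothing more can be done
the job is handed in; nothing more can be done
```

The cap is locked in the crusher cup, and I handed the job in at about 17 s. No verdict is reported.

**What I did:**
- I gripped the steel cap by its wing and lowered it with both lugs through the entry gaps. I measured the gap line at about 4° from world x.
- I pushed it to mid-track, where the spring force was about 10–11 N.
- I turned it clockwise about 36°, let it rise into the notches, centred it there, released it and backed off.

**What the last checks showed:**
- **Height:** with the lugs up in the notches, the tool stood at 0.079 m, the height expected when locked.
- **Captive:** a gentle turn back was stopped by the notch wall after about 4° (0.6 N·m).
- **After release:** the wrist force was back to about zero. The pictures show the cap level and concentric in the rim with a lug clockwise of its gap, and the bystanders appear where they stood.

**What disagreed:**
- **Foot height:** one short-baseline wrist estimate put the top of the foot at 25 mm, against 13 mm from the fixed cameras. I used 13 mm, which the ring size and contact forces bore out.
- **Side force:** about 3–4 N appeared while the lugs rose into the notches. It went away after a small shift and turn back.

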